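# Set the sizing caliper to the sample piece

### The arm

A 6-joint arm with a two-finger parallel gripper is mounted at the origin on the work surface; the furniture and walls round the work are solid. World frame = base frame: x ahead of the robot, y to its left, z up, the work surface at z = 0. Lengths are in mm, angles in rad, forces in N, time in s.
With the tool pointing down it reaches from about 400 to 925 mm from the base axis. Payload 12.5 kg.
Tool frame: the origin (TCP) lies midway between the tips of the shut fingers; the grasp point (between the pads) lies 19 mm behind it; z points along the fingers, y is the line along which they close (so a half turn about z gives the same grasp; the last joint's range is limited). The gripper opens to 95 mm and grips with 3 to 60 N. Pads are 20 mm wide; open, the fingers measure 119 mm over their backs; the gripper's body (75 mm by 180 mm) begins 59 mm behind the grasp point.
Start: joints at [-1.283, 0.491, 1.559, -0, 1.092, -0.106], TCP at [239.837, -577.17, 214.661] pointing down, gripper open.
Joint ranges: [-3.1, 3.1], [-0.84, 2.19], [0.05, 2.79], [-1.13, 4.28], [0.06, 2.93], [-2.69, 2.69]. Speed limits (rad/s): [2.22, 2.22, 2.79, 3.14, 3.14, 3.14].

### API

Orientations are given as [roll, pitch, yaw] about the fixed x, y, z axes, in that order (R = Rz(yaw) Ry(pitch) Rx(roll)).
In Python, from cell import env gives the robot as it stands.
- The arm moves only by the tool arm_command, never from a script. Its argument "targets" is a list of rows, each a list of 5 numbers: the shift along the tool's x, y, z in mm, then the turn about the tool's z in degrees, then the opening, from 0 (shut) to 1 (fully open). In form: [[tx, ty, tz, roll, fingers], ...]. A call has 1 to 5 rows; each row is the pose to reach, as a shift and turn from the pose commanded when the call began, along the tool's axes at that moment; what a row does not reach only later rows make up. A row lasts 1/10 s, in which the tool goes at most 50 mm and 8.59 degrees, less where a joint would pass 70% of its speed; a pose out of reach is approached as far as the arm can. A call with a gripper value outside its range is refused whole. The fingers move at their own pace and stop on an object; the grip force is fixed at half the most. Time passes only in rows, so rows that repeat a pose let the fingers close. It gives the time, the measured TCP pose, the force, the opening and the grip force at its end, in the units of the state.
- env.state(): the state, without advancing time (a new reading comes with each control period).
- env.read_camera(name): name is "side" or "top"; returns a dict with "frame" (400x640x3 uint8, red, green, blue), "vertical_fov" (degrees; the focal length in pixels is half the picture's height over the tangent of half this angle, whatever the lens; pixels are square), "cx", "cy" (the principal point, pixels), "world_from_camera" (4x4, takes a point from camera to world coordinates). Camera axes: x right, y down, z forward; pixel columns grow to the right and rows downward; lengths in mm; the calibration is good to about 2 mm. A picture is of the moment at which its call begins. There is no depth.
- env.job_done(): hands the job in; it is judged then, once.
The state is a dict: "t": time; "joints": joint angles; "qvel": joint speeds; "tau": joint torques, N m; "eef_pos": TCP position; "tcp_rot": TCP orientation; "ft_force": force on the tool from outside, world axes, zero at the start; "moment": the same for the moment, N m; "opening": opening from 0.0 (shut) to 1.0 (fully open); "grip_force": force on a finger pad.
Only numpy, scipy, OpenCV 4.12 (cv2) and the standard library are available. Lean on these libraries where they do the work, as an engineer would, in place of code of your own. Each camera call takes 0.05 s, during which the arm holds its last target. There are 200 camera calls.

### The job

Set the bench caliper to the sample: take the short stubby carrot piece that stands on end in the steel tray, stand it on the caliper's bed between the jaws, and push the sliding jaw shut until, with your hand off it, the dial's needle rests between the two long marks; never drive the needle on towards its end stop. Then press the quick-release lever on the jaw all the way down to lock the setting, lift the sample out without shifting the jaw, and stand it back in the steel tray. Leave the two long pieces in the tray alone.

Things in the scene. Friction and masses are not known exactly. Their poses are not given: they have to be found in the camera images.
- sample: the sample: a stubby upright carrot cylinder, 38 mm in diameter and 45 mm high, about 40 g, the only piece that stands on end in the steel tray. Origin at the centre of its underside, z up its axis.
- steel_tray: steel tray, 192 mm along its x, 262 mm along its y, 28 mm high, fixed. Origin at the centre of its underside; its inner floor is 4 mm above the table, 170 by 240 mm inside the walls.
- long_piece_1: a long slim carrot piece lying in the tray, 61 mm along its x, 28 mm wide and high; leave it alone. Origin at the centre of its underside. Sample and long pieces lie some 65 mm apart in a row along the tray's y, in any order.
- long_piece_2: another long slim piece, the same size, lying in the tray; leave it alone.
- gauge: bench caliper, fixed: aluminium base 130 mm along its x (-70 to +60), 252 mm along y, 12 mm thick; its top is the bed. Origin: centre of the base's underside, z up. Jaws move along its y, measuring axis at x = -35 mm, 34 mm high. At the -y end the dark fixed head (57 mm high, dial to 70 mm) with the round spring anvil (32 mm disc), free face at y = -58 mm. Steel beam along y at x = 31 to 49 mm, top 48 mm.
- gauge_spot (a point): point on the bed (12 mm above the table) on the measuring axis, 32 mm from the free anvil's face: a good place for the middle of the sample's underside. Axes as the caliper's.
- jaw_face (a point): point on the sliding jaw's measuring face, on the measuring axis, 34 mm above the table; axes as the caliper's: -y is the closing direction.
- jaw_push (a point): middle of the black rubber thumb pad (30 by 26 mm) on the back of the sliding jaw, 16 mm behind its face, 34 mm above the table, at the gauge's x = -25 mm: push here in the gauge's -y. The jaw arm is 17 to 51 mm above the table, x -63 to 25 mm; its dark carriage (x 23 to 57 mm, 58 mm high) reaches 44 mm behind the face. It slides with 7 N of friction and stays where it is left.
- jaw (a joint): position of the sliding jaw in m: its distance from the face of the free anvil. 0 = shut, grows as it opens (gauge's +y) to 0.095; starts at 0.072 to 0.093. On the sample with the needle between the long marks it reads about 0.033 to 0.036. Locked, its brake holds well over 20 N.
- needle (a joint): angle of the dial needle in rad: 0 with the anvil free, turning clockwise from above 0.3 rad per mm that the anvil is pushed in. Anvil spring 1 N per mm, end stop at 9 mm (2.7 rad). The two long bold marks are at 0.6 and 1.5 rad (2 N and 5 N); midway between them (1.05 rad) the needle points along the gauge's +x. Short ticks every 0.3 rad.
- gauge_dial (a point): centre of the dial's face (54 mm across over its rim), 68 mm above the table, on the fixed head.
- lever (a joint): angle of the black quick-release lever in rad: 0 = fully raised (the blade rises at 46 degrees towards the gauge's +x), grows as it is pressed down, 0.8 = level, locked, against its stop (the brake bites from 0.75). Starts at 0 to 0.15. It turns about a pin along the gauge's y at x = 67 mm, height 42 mm (carriage side), takes a few N at its tip to press (less than 15 N) and stays where it is left.
- lever_tip (a point): point on top of the lever's paddle (20 mm wide, 30 mm long), 60 mm from its pin. Raised it stands about 91 mm above the table at the gauge's x = 102 mm; locked, 51 mm above the table at x = 127 mm; always 19 mm behind the jaw's face (on the +y side). A press straight down at the gauge's x = 112 mm stays on the lever all the way.

How it is judged (in metres and radians):
On the way, in this order (a step that is already met when the one before it is completed fails the run):
1. the sample stands upright on the caliper's bed between the anvil and the sliding jaw, within 14 mm of the measuring axis, and the hand has let go of it (x of sample in the frame of gauge between -0.049 and -0.021 m and y of sample in the frame of gauge above -0.058 m and y of sample in the frame of jaw_face below 0 m and height (world z) of sample between 0.009 and 0.017 m and angle between sample's own z axis and vertical below 0.15 rad and contact force between the fingers and sample below 0.1 N), for 0.2 s.
2. with the sample between the jaws and the hand off the caliper, the needle rests between the two long marks (0.6 to 1.5 rad) (x of sample in the frame of gauge between -0.049 and -0.021 m and y of sample in the frame of gauge above -0.058 m and y of sample in the frame of jaw_face below 0 m and height (world z) of sample between 0.009 and 0.017 m and angle between sample's own z axis and vertical below 0.15 rad and value of joint needle between 0.6 and 1.5 rad and contact force between the fingers and gauge below 0.1 N), for 0.3 s.
3. the lever is pressed down to lock (over 0.77 rad) while the needle still rests between the long marks (x of sample in the frame of gauge between -0.049 and -0.021 m and y of sample in the frame of gauge above -0.058 m and y of sample in the frame of jaw_face below 0 m and height (world z) of sample between 0.009 and 0.017 m and angle between sample's own z axis and vertical below 0.15 rad and value of joint needle between 0.6 and 1.5 rad and value of joint lever above 0.77 rad), for 0.2 s.
4. the sample is lifted clear of the caliper, the needle falls back, and the jaw keeps its setting (height (world z) of sample above 0.07 m and value of joint needle below 0.2 rad and value of joint lever above 0.77 rad and value of joint jaw between 0.0318 and 0.0368 m), for 0.1 s.
At the end, for the whole second after the job is handed in: The sample stands upright (within 0.15 rad) and at rest on the floor of the steel tray; the lever is down (over 0.77 rad); the jaw still stands at the sample's setting (jaw joint 31.8 to 36.8 mm) and the needle is back at its rest (under 0.2 rad) (x of sample in the frame of steel_tray between -0.075 and 0.075 m and y of sample in the frame of steel_tray between -0.11 and 0.11 m and height (world z) of sample below 0.009 m and angle between sample's own z axis and vertical below 0.15 rad and linear speed of sample below 0.02 m/s and value of joint lever above 0.77 rad and value of joint jaw between 0.0318 and 0.0368 m and value of joint needle below 0.2 rad); the robot touches nothing.
It fails at once if the needle is driven past 2.25 rad, on towards its end stop (value of joint needle above 2.25 rad).
It fails at once if one of the two long pieces in the tray is moved more than 30 mm (distance of any of long_piece_1, long_piece_2 from where it was at the start of the episode above 0.03 m).
It also fails if it takes over 72 s, if anything falls off the work surface, if the arm or the gripper's body presses on something with over 40 N, if the wrist force passes 120 N, or if a joint passes its speed limit or range.

## Working session

There is one attempt and no reset: what is moved stays moved. The work goes in short steps, Python scripts to look and compute and a tool call to move; the robot and the scene stay as the last step left them, time stands still between calls to the robot, and variables do not carry over. Pictures are saved under pics/ and viewed, at most 10 in all, crops included, and the job is handed in when it is done.

Besides the shell and the picture viewer there is one more tool, called after "Emit:" in YAML: its name, and indented under it one key for each argument. arm_command: Moves the arm, as the interface text tells. Its arguments: {"type":"object","properties":{"targets":{"type":"array","items":{"type":"array","items":{"type":"number"}}}},"required":["targets"]}

```bash
mkdir -p pics; cat > h.py <<'E'
import numpy as np, cv2
from cell import env
def cam(n,save=None):
    c=env.read_camera(n)
    if save: cv2.imwrite(save,c["frame"][:,:,::-1])
    return c
def ray(c,u,v):
    f=200/np.tan(np.radians(c["vertical_fov"])/2)
    T=np.array(c["world_from_camera"]); d=T[:3,:3]@np.array([(u-c["cx"])/f,(v-c["cy"])/f,1.])
    return T[:3,3],d
def onz(c,u,v,z):
    o,d=ray(c,u,v); return o+d*(z-o[2])/d[2]
def proj(c,p):
    f=200/np.tan(np.radians(c["vertical_fov"])/2)
    T=np.array(c["world_from_camera"]); q=T[:3,:3].T@(np.array(p,float)-T[:3,3])
    return q[:2]/q[2]*f+[c["cx"],c["cy"]]
def tri(c1,a,c2,b):
    o1,d1=ray(c1,*a);o2,d2=ray(c2,*b);d1/=np.linalg.norm(d1);d2/=np.linalg.norm(d2)
    t=np.linalg.lstsq(np.c_[d1,-d2],o2-o1,rcond=None)[0]
    p,q=o1+t[0]*d1,o2+t[1]*d2
    return (p+q)/2,np.linalg.norm(p-q)
E
python3 - <<'E'
from h import *
np.set_printoptions(precision=3,suppress=True)
for n in("top","side"):
    c=cam(n,f"pics/{n}0.png"); print(n,c["vertical_fov"],c["cx"],c["cy"],c["world_from_camera"])
print(env.state())
E
```

```text
top 56.71382443606723 320.2748698350898 197.34577618349002 [[   0.027   -0.989    0.146  439.441]
 [  -1.      -0.028   -0.007   85.098]
 [   0.011   -0.146   -0.989 1109.426]
 [   0.       0.       0.       1.   ]]
side 43.04007057769269 319.55582291422286 196.71942027995394 [[ -0.891   0.33   -0.311 948.182]
 [  0.453   0.655  -0.604 829.677]
 [  0.005  -0.68   -0.734 999.491]
 [  0.      0.      0.      1.   ]]
{'t': 0.1, 'joints': array([-1.283,  0.492,  1.559, -0.   ,  1.092, -0.106]), 'qvel': array([-0.001, -0.001, -0.002, -0.   ,  0.   , -0.001]), 'tau': array([  0.001, -61.362, -25.861,   0.069,   0.047,  -0.   ]), 'eef_pos': array([ 239.791, -576.946,  214.112]), 'tcp_rot': array([-3.141, -0.   ,  0.394]), 'ft_force': array([-0.362,  0.439, -0.787]), 'moment': array([-0.009,  0.018,  0.012]), 'grip_force': 0.0, 'opening': 0.9986524343646603}
```

View pics/top0.png

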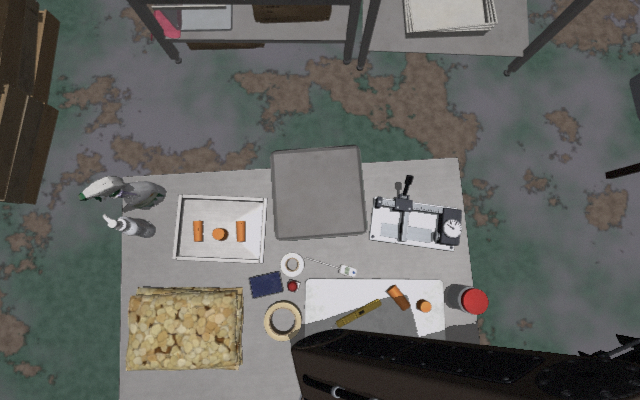

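View pics/side0.png

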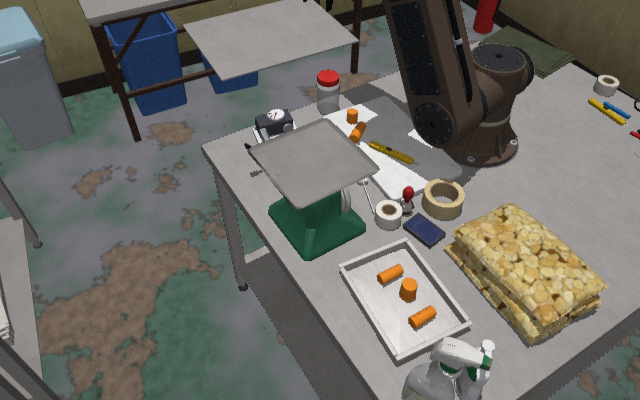

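The top view shows the tray at (220,228), with the sample at (219,234) between two lying pieces. The gauge is at (415,225), dial at (452,228) and lever near (407,182). A tall grey platform stands between them at (319,193) and hides most of the gauge from the side camera.

```bash
python3 - <<'E'
from h import *
np.set_printoptions(precision=1,suppress=True)
t=cam("top");s=cam("side")
def oranges(c,box):
    h=cv2.cvtColor(c["frame"],cv2.COLOR_RGB2HSV)
    m=cv2.inRange(h,(5,150,90),(20,255,255)); x0,y0,x1,y1=box
    k=np.zeros_like(m);k[y0:y1,x0:x1]=m[y0:y1,x0:x1]
    n,l,st,ce=cv2.connectedComponentsWithStats(k)
    for i in range(1,n):
        if st[i,4]>30:
            ct=cv2.findContours((l==i).astype(np.uint8),0,1)[0][0]
            print(st[i],ce[i],cv2.minAreaRect(ct))
oranges(t,(170,190,270,270));oranges(s,(335,235,475,365))
f=t["frame"][165:265,360:480,::-1]
cv2.imwrite("pics/g.png",cv2.resize(f,None,fx=6.5,fy=6,interpolation=cv2.INTER_CUBIC)[:600,:780])
# platform corners
for uv in [(272,152),(358,146),(366,232),(278,239)]: print(onz(t,*uv,0),onz(t,*uv,200))
print("plat tri", [tri(t,a,s,b) for a,b in [((272,152),(250,153)),((278,239),(321,122)),((366,232),(376,172)),((358,146),(284,204))]])
print("plat tri2", [tri(t,a,s,b) for a,b in [((272,152),(284,204)),((278,239),(376,172)),((366,232),(321,122)),((358,146),(250,153))]])
E
```

```text
[194 221   8  20 158] [197.5 230.5] ((197.5, 230.5), (19.0, 7.0), 90.0)
[236 221   9  20 157] [240.5 230.7] ((240.0, 230.5), (19.0, 8.0), 90.0)
[213 229  12  11 103] [218.3 233.5] ((218.5, 234.0), (10.0, 11.0), 90.0)
[377 265  26  20 275] [389.7 273.9] ((390.00006103515625, 274.0000305175781), (10.733125686645508, 26.832813262939453), 63.43495178222656)
[400 278  17  23 316] [408.  289.1] ((408.0, 289.0), (22.0, 16.0), 90.0)
[409 306  27  23 326] [421.8 316.5] ((421.9999694824219, 315.9999694824219), (12.203402519226074, 28.289709091186523), 56.30992889404297)
[740.3 230.   -0. ] [686.1 203.9 200. ]
[767.2 -34.7   0. ] [708.2 -13.1 200. ]
[502.6 -61.7   0. ] [491.3 -35.2 200. ]
[474.8 200.1   0. ] [468.4 179.3 200. ]
plat tri [(array([695. , 163.3, 346. ]), np.float64(104.26341202107784)), (array([519.2, 136.2, 347.5]), np.float64(124.06407322721509)), (array([441.3,   3.9,  86. ]), np.float64(155.1526526311245)), (array([690. ,  15. ,  94.4]), np.float64(121.22558936541995))]
plat tri2 [(array([687.6, 193.2, 234.6]), np.float64(24.59626183114611)), (array([469.7, 176.3, 217.3]), np.float64(4.463187608018093)), (array([494.5, -36.2, 212.5]), np.float64(9.396438628743118)), (array([699.5,  -9.1, 218.4]), np.float64(7.29880333390025))]
```

View pics/g.png

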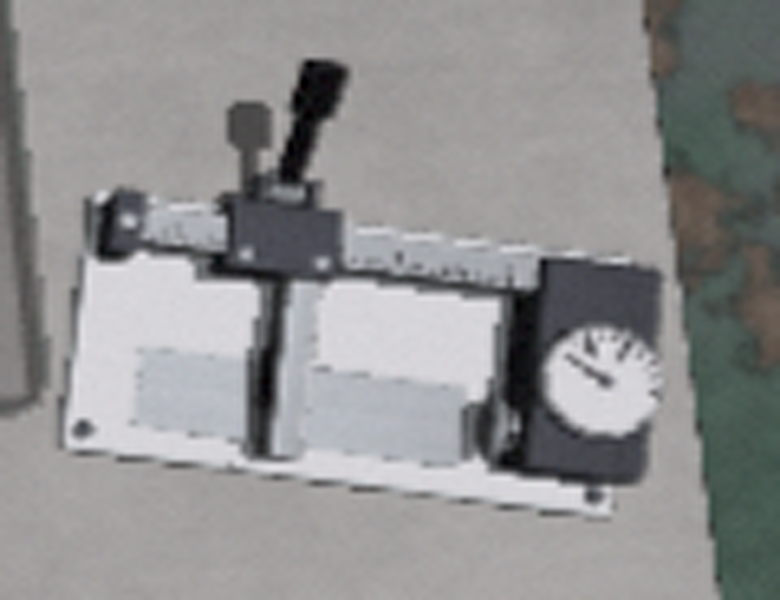

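```bash
cat >> h.py <<'E'
def yawx(): # tool yaw
    return env.state()["tcp_rot"][2]
def shift(p,yaw=None):
    s=env.state(); y=s["tcp_rot"][2]; d=np.array(p,float)-s["eef_pos"]
    c,n=np.cos(y),np.sin(y)
    print("t",round(s["t"],2),"shift",np.round([d[0]*c+d[1]*n,d[0]*n-d[1]*c,-d[2]],1),"roll deg",None if yaw is None else round(-np.degrees((yaw-y+np.pi)%(2*np.pi)-np.pi),1),"dist",np.linalg.norm(d[:2]))
E
python3 - <<'E'
from h import *
np.set_printoptions(precision=1,suppress=True)
t=cam("top");s=cam("side")
print("sample",tri(t,(218.3,233.5),s,(408,289.1)), onz(t,218.3,233.5,40),onz(s,408,289.1,27))
print("long",tri(t,(197.5,230.5),s,(421.8,316.5)),tri(t,(240.5,230.7),s,(389.7,273.9)))
def g(x,y,z): return onz(t,360+(x+.5)/6.5-.5,165+(y+.5)/6-.5,z)
BL,BR,TL=g(65,450,12),g(610,517,12),g(92,192,12)
print("BL,BR,TL",BL,BR,TL,np.linalg.norm(BL-BR),np.linalg.norm(BL-TL))
ey=(BL-BR)/np.linalg.norm(BL-BR); ex=np.array([ey[1],-ey[0],0]); O=(BL+BR)/2+70*ex
print("origin",O,"yaw",np.arctan2(ex[1],ex[0]))
G=lambda p:[(p-O)@ex,(p-O)@ey]
print("dial",G(g(604,381,68)),"screws",G(g(82,429,12)),G(g(593,495,12)))
print("jaw face edge",G(g(302,455,51)),G(g(318,282,51)),"back",G(g(248,455,51)),G(g(262,282,51)))
print("anvil edge",G(g(487,430,34)),"carriage",G(g(232,195,58)),G(g(342,212,58)),G(g(330,280,58)),"levertip",G(g(322,75,88)))
for p in [(-35,-26),(-25,40),(112,40)]: print(p,O+p[0]*ex+p[1]*ey)
E
```

```text
sample (array([486.1, 370. ,  28. ]), np.float64(2.349596374287296)) [484.6 367.5  40. ] [486.6 368.9  27. ]
long (array([493. , 435.3,  15.5]), np.float64(0.5100293657215327)) (array([495.7, 309.6,  14.9]), np.float64(0.21468006131903616))
BL,BR,TL [480.  -70.8  12. ] [ 453.9 -318.1   12. ] [608.5 -82.4  12. ] 248.5851140780189 129.0887485627719
origin [ 536.6 -201.8   12. ] yaw -0.10492471298531963
dial [np.float64(-10.134537599673315), np.float64(-96.33953042105465)] screws [np.float64(-58.77267085536924), np.float64(117.77421895449689)] [np.float64(-60.33900005617751), np.float64(-115.78055994474224)]
jaw face edge [np.float64(-60.70184881561661), np.float64(26.383825944046258)] [np.float64(22.365701155415888), np.float64(27.38096044712107)] back [np.float64(-63.81471291980522), np.float64(49.87238562442567)] [np.float64(19.07982700856701), np.float64(52.01959616146787)]
anvil edge [np.float64(-36.826575676843824), np.float64(-58.424133345790686)] carriage [np.float64(58.07025095874782), np.float64(70.8630433749001)] [np.float64(56.34142535720516), np.float64(21.72847956314669)] [np.float64(23.034457372933236), np.float64(23.864942514395192)] levertip [np.float64(114.66092721200422), np.float64(43.74422780192674)]
(-35, -26) [ 499. -224.   12.]
(-25, 40) [ 515.9 -159.4   12. ]
(112, 40) [ 652.1 -173.7   12. ]
```

The triangulated heights agree with the text: sample centre at about 28 mm, long pieces at 15 mm. The gauge sizes also match. I'll lift, turn and swing over towards the tray.

Emit:
arm_command:
  targets:
    - [0, 0, -25, -8.5, 1]
    - [0, 0, -60, -17, 1]
    - [0, 0, -100, -25.5, 1]
    - [0, 0, -120, -34, 1]
    - [0, 0, -120, -42, 1]

```text
t: 0.8
eef_pos: [240.1, -577.8, 338.2]
tcp_rot: [3.138, 0.004, 1.133]
ft_force: [-0.3, -0.9, 0.4]
opening: 1.001
grip_force: 0.0
```

Emit:
arm_command:
  targets:
    - [0, 0, 0, -8, 1]
    - [0, 0, 0, -16, 1]
    - [0, 0, 0, -19.4, 1]

```text
t: 1.1
eef_pos: [239.8, -577.1, 334.6]
tcp_rot: [-3.142, -0.0, 1.471]
ft_force: [-0.8, -0.4, -1.1]
opening: 0.997
grip_force: 0.0
```

Emit:
arm_command:
  targets:
    - [35, 21, 0, 0, 1]
    - [75, 45, 0, 0, 1]
    - [115, 69, 0, 0, 1]
    - [155, 93, 0, 0, 1]
    - [175, 105, 0, 0, 1]

```text
t: 1.6
eef_pos: [364.1, -411.5, 334.9]
tcp_rot: [3.141, -0.0, 1.467]
ft_force: [0.7, 0.1, -0.2]
opening: 1.001
grip_force: 0.0
```

Emit:
arm_command:
  targets:
    - [40, 24, 0, 0, 1]
    - [80, 48, 0, 0, 1]
    - [120, 72, 0, 0, 1]
    - [155, 93, 0, 0, 1]
    - [175, 105, 0, 0, 1]

```text
t: 2.1
eef_pos: [486.8, -248.7, 334.7]
tcp_rot: [3.141, -0.0, 1.467]
ft_force: [-0.3, 0.4, -0.4]
opening: 1.005
grip_force: 0.0
```

```bash
python3 - <<'E'
from h import *
print(env.state()["eef_pos"],env.state()["tcp_rot"],env.state()["joints"]);shift([486,369,330],1.466)
E
```

```text
[ 486.76768637 -248.73507727  334.73128282] [ 3.14125578e+00 -1.63282154e-04  1.46729478e+00] [-5.93404487e-01  2.75147776e-01  1.57519602e+00  3.14829946e-04
  1.29102845e+00 -4.89989814e-01]
t 2.1 shift [614.3 -64.6   4.7] roll deg 0.1 dist 617.7355542840725
```

Emit:
arm_command:
  targets:
    - [35, -3.5, 0, 0, 1]
    - [80, -8.5, 0, 0, 1]
    - [125, -13, 0, 0, 1]
    - [170, -18, 0, 0, 1]
    - [210, -22, 0, 0, 1]

```text
t: 2.6
eef_pos: [485.2, -38.1, 334.8]
tcp_rot: [3.141, 0.0, 1.466]
ft_force: [0.8, -0.2, -0.3]
opening: 1.0
grip_force: 0.0
```

Emit:
arm_command:
  targets:
    - [45, -4.5, 0, 0, 1]
    - [90, -9.5, 0, 0, 1]
    - [135, -14, 0, 0, 1]
    - [175, -18, 0, 0, 1]
    - [205, -21.5, 0, 0, 1]

```text
t: 3.1
eef_pos: [485.5, 168.4, 334.7]
tcp_rot: [3.141, -0.0, 1.467]
ft_force: [0.3, -0.6, -0.3]
opening: 0.999
grip_force: 0.0
```

Emit:
arm_command:
  targets:
    - [45, -4.5, 0, 0, 1]
    - [90, -9.5, 0, 0, 1]
    - [135, -14, 0, 0, 1]
    - [175, -18, 0, 0, 1]
    - [199, -21, 0, 0, 1]

```text
t: 3.6
eef_pos: [485.4, 368.8, 334.2]
tcp_rot: [-3.141, 0.0, 1.467]
ft_force: [-0.2, -0.8, -0.3]
opening: 0.999
grip_force: 0.0
```

Emit:
arm_command:
  targets:
    - [0, 0, 40, 0, 1]
    - [0, 0, 85, 0, 1]
    - [0, 0, 130, 0, 1]
    - [0, 0, 170, 0, 1]
    - [0, 0, 195, 0, 1]

```text
t: 4.1
eef_pos: [484.9, 365.6, 136.6]
tcp_rot: [-3.139, 0.002, 1.465]
ft_force: [0.9, -0.2, -0.4]
opening: 1.001
grip_force: 0.0
```

```bash
python3 - <<'E'
from h import *
shift([486,369,12],1.466)
s=cam("side");cv2.imwrite("pics/a.png",cv2.resize(s["frame"][150:400,280:600,::-1],None,fx=2.4,fy=2.4))
# dial triangulation for gauge height
t=cam("top")
for n,c,b in(("t",t,(430,205,475,250)),("s",s,(255,105,300,130))):
    x0,y0,x1,y1=b; m=cv2.inRange(c["frame"],(190,190,190),(255,255,255)); k=np.zeros_like(m);k[y0:y1,x0:x1]=m[y0:y1,x0:x1]
    N,l,st,ce=cv2.connectedComponentsWithStats(cv2.morphologyEx(k,cv2.MORPH_CLOSE,np.ones((5,5))))
    i=1+st[1:,4].argmax(); print(n,st[i],ce[i]); p=st[i,:2]+(st[i,2:4]-1)/2; print(p)
    if n=="t":pt=p
    else: print("dial",tri(t,pt,s,p))
E
```

```text
t 4.1 shift [  3.5   0.7 124.6] roll deg -0.0 dist 3.551126038204015
t [444 220  18  17 222] [452.36036036 228.31081081]
[452.5 228. ]
s [267 109  17  10 126] [275.64285714 113.57142857]
[275.  113.5]
dial (array([ 517.20301418, -297.79385278,   65.3701495 ]), np.float64(0.9335701924799104))
```

View pics/a.png

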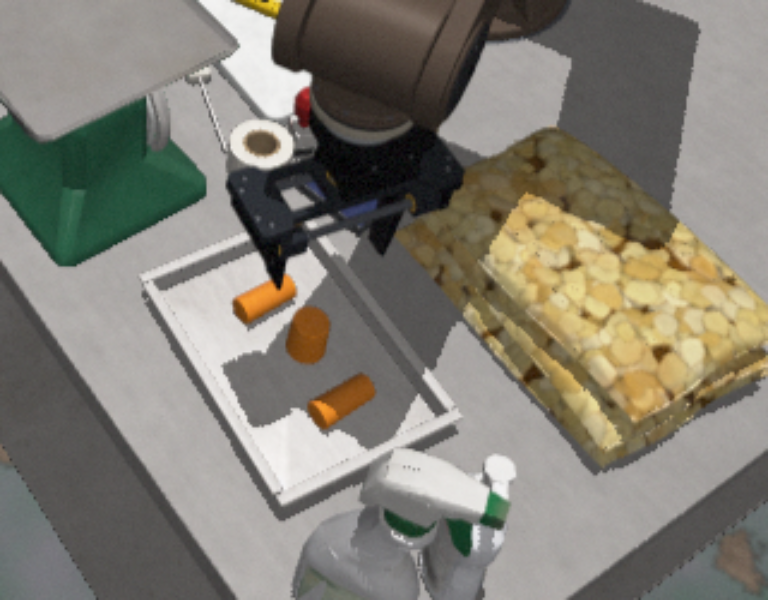

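The picture shows the open fingers straddling the sample across the tray's x. The long pieces at (265,298) and (342,400) are clear. I'll descend and grasp.

Emit:
arm_command:
  targets:
    - [0, 0, 40, 0, 1]
    - [0, 0, 80, 0, 1]
    - [0, 0, 110, 0, 1]
    - [0, 0, 126, 0, 1]
    - [0, 0, 126, 0, 1]

```text
t: 4.7
eef_pos: [485.8, 366.1, 13.0]
tcp_rot: [-3.14, 0.001, 1.465]
ft_force: [-0.6, 0.2, 0.9]
opening: 0.999
grip_force: 0.0
```

Emit:
arm_command:
  targets:
    - [0, 0, 0, 0, 0.3]
    - [0, 0, 0, 0, 0.3]
    - [0, 0, 0, 0, 0.3]
    - [0, 0, 0, 0, 0.3]
    - [0, 0, 0, 0, 0.3]

```text
t: 5.2
eef_pos: [486.1, 366.3, 14.1]
tcp_rot: [3.141, -0.0, 1.465]
ft_force: [-0.0, -0.2, 0.7]
opening: 0.636
grip_force: 0.0
```

Emit:
arm_command:
  targets:
    - [0, 0, 0, 0, 0.3]
    - [0, 0, 0, 0, 0.3]
    - [0, 0, 0, 0, 0.3]
    - [0, 0, 0, 0, 0.3]
    - [0, 0, 0, 0, 0.3]

```text
t: 5.7
eef_pos: [485.9, 366.2, 13.6]
tcp_rot: [-3.142, 0.0, 1.465]
ft_force: [1.0, 0.1, 0.2]
opening: 0.393
grip_force: 30.0
```

Emit:
arm_command:
  targets:
    - [0, 0, -15, 0, 0.3]
    - [0, 0, -50, 0, 0.3]
    - [0, 0, -95, 0, 0.3]
    - [0, 0, -135, 0, 0.3]
    - [0, 0, -160, 0, 0.3]

```text
t: 6.2
eef_pos: [486.4, 366.5, 177.9]
tcp_rot: [3.138, -0.002, 1.465]
ft_force: [0.8, 1.0, 0.1]
opening: 0.393
grip_force: 30.0
```

Emit:
arm_command:
  targets:
    - [0, 0, -40, 0, 0.3]
    - [0, 0, -80, 0, 0.3]
    - [0, 0, -120, 0, 0.3]
    - [0, 0, -150, 0, 0.3]
    - [0, 0, -160, 0, 0.3]

```text
t: 6.7
eef_pos: [486.0, 366.3, 337.9]
tcp_rot: [3.137, -0.003, 1.466]
ft_force: [-0.4, -1.1, -0.6]
opening: 0.389
grip_force: 30.0
```

Emit:
arm_command:
  targets:
    - [-30, 4, 0, 0, 0.3]
    - [-70, 9, 0, 0, 0.3]
    - [-110, 14, 0, 0, 0.3]
    - [-155, 20, 0, 0, 0.3]
    - [-198, 25, 0, 0, 0.3]

```text
t: 7.2
eef_pos: [489.1, 165.0, 333.0]
tcp_rot: [-3.141, 0.001, 1.466]
ft_force: [0.6, 0.0, 0.6]
opening: 0.393
grip_force: 30.0
```

Emit:
arm_command:
  targets:
    - [-45, 6, 0, 0, 0.3]
    - [-90, 12, 0, 0, 0.3]
    - [-130, 17, 0, 0, 0.3]
    - [-170, 22, 0, 0, 0.3]
    - [-195, 25, 0, 0, 0.3]

```text
t: 7.7
eef_pos: [493.5, -32.2, 333.1]
tcp_rot: [-3.14, 0.0, 1.464]
ft_force: [0.5, 0.4, -0.0]
opening: 0.394
grip_force: 30.0
```

Emit:
arm_command:
  targets:
    - [-45, 6, 0, 0, 0.3]
    - [-90, 12, 0, 0, 0.3]
    - [-135, 17, 0, 0, 0.3]
    - [-175, 22, 0, 0, 0.3]
    - [-195, 25, 0, 0, 0.3]

```text
t: 8.2
eef_pos: [497.9, -229.1, 332.8]
tcp_rot: [-3.14, -0.0, 1.463]
ft_force: [-0.5, -0.3, -0.5]
opening: 0.397
grip_force: 30.0
```

```bash
python3 - <<'E'
from h import *
print(env.state()["eef_pos"],env.state()["opening"]);shift([499,-226.5,22],1.466)
E
```

```text
[ 497.85657769 -229.12644462  332.76307867] 0.39662813032091565
t 8.2 shift [  2.7   0.9 310.8] roll deg -0.2 dist 2.8645463713565618
```

Emit:
arm_command:
  targets:
    - [2, 1, 40, 0, 0.3]
    - [2, 1, 85, 0, 0.3]
    - [2, 1, 130, 0, 0.3]
    - [2, 1, 175, 0, 0.3]
    - [2, 1, 200, 0, 0.3]

```text
t: 8.7
eef_pos: [498.1, -223.6, 130.1]
tcp_rot: [-3.137, -0.002, 1.465]
ft_force: [-0.3, -0.3, -0.7]
opening: 0.393
grip_force: 30.0
```

Emit:
arm_command:
  targets:
    - [0, 0, 25, 0, 0.3]
    - [0, 0, 50, 0, 0.3]
    - [0, 0, 75, 0, 0.3]
    - [0, 0, 90, 0, 0.3]
    - [0, 0, 98, 0, 0.3]

```text
t: 9.2
eef_pos: [498.9, -224.0, 34.0]
tcp_rot: [-3.139, -0.001, 1.465]
ft_force: [0.6, -0.4, 0.4]
opening: 0.394
grip_force: 30.0
```

```bash
python3 - <<'E'
from h import *
t=cam("top");s=env.state();shift([499,-226.5,22.5],1.466);print(s["eef_pos"],s["ft_force"])
cv2.imwrite("pics/b.png",cv2.resize(t["frame"][165:265,360:480,::-1],None,fx=5,fy=5))
E
```

```text
t 9.25 shift [-2.5  0.4 11.2] roll deg -0.0 dist 2.4818142500897933
[ 498.8775577  -224.02120798   33.65651546] [-0.34493575 -0.13515145 -1.43205705]
```

View pics/b.png

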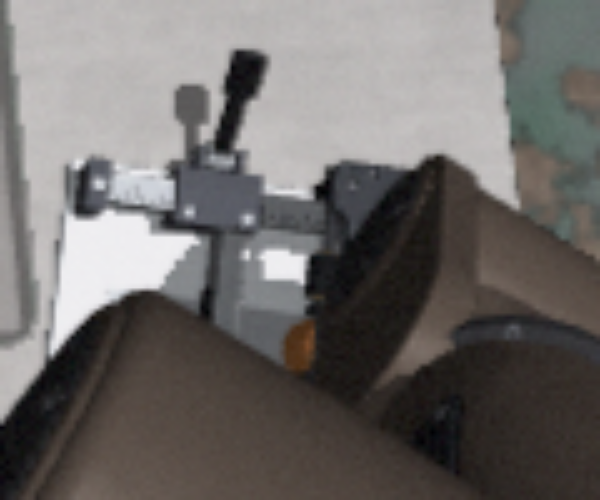

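The carrot shows at (300,345), between the jaw bar at (215,270) and the fixed head, and the jaw has not moved. I'll lower it and release.

Emit:
arm_command:
  targets:
    - [-2, 0, 4, 0, 0.3]
    - [-2, 0, 8, 0, 0.3]
    - [-2, 0, 10.5, 0, 0.3]
    - [-2, 0, 11, 0, 0.3]
    - [-2, 0, 11, 0, 0.3]

```text
t: 9.75
eef_pos: [499.7, -226.6, 24.9]
tcp_rot: [3.141, 0.0, 1.465]
ft_force: [-0.0, 0.3, -0.5]
opening: 0.393
grip_force: 30.0
```

```bash
python3 - <<'E'
from h import *
s=env.state();print(s["eef_pos"],s["ft_force"])
E
```

```text
[ 499.74903078 -226.61496872   24.85841749] [-0.04643328  0.31777483 -0.49249629]
```

Emit:
arm_command:
  targets:
    - [0, 0, 1.5, 0, 0.3]
    - [0, 0, 2.5, 0, 0.3]
    - [0, 0, 3, 0, 0.3]
    - [0, 0, 3, 0, 0.3]

```text
t: 10.15
eef_pos: [499.6, -226.5, 21.6]
tcp_rot: [-3.141, 0.0, 1.465]
ft_force: [0.7, -0.0, -0.3]
opening: 0.391
grip_force: 30.0
```

Emit:
arm_command:
  targets:
    - [0, 0, 0, 0, 0.5]
    - [0, 0, 0, 0, 0.6]
    - [0, 0, 0, 0, 0.7]
    - [0, 0, 0, 0, 0.7]
    - [0, 0, 0, 0, 0.7]

```text
t: 10.65
eef_pos: [499.7, -226.6, 21.7]
tcp_rot: [3.142, 0.0, 1.465]
ft_force: [0.6, 0.4, -0.3]
opening: 0.696
grip_force: 0.0
```

Emit:
arm_command:
  targets:
    - [0, 0, -10, 0, 0.7]
    - [0, 0, -35, 0, 0.7]
    - [0, 0, -70, 0, 0.7]
    - [0, 0, -115, 0, 0.7]
    - [0, 0, -140, 0, 0.7]

```text
t: 11.15
eef_pos: [500.2, -226.8, 165.5]
tcp_rot: [3.138, 0.002, 1.465]
ft_force: [-0.5, 0.5, -0.3]
opening: 0.699
grip_force: 0.0
```

Emit:
arm_command:
  targets:
    - [25, 2, 0, 0, 0]
    - [60, 5, 0, 0, 0]
    - [93, 9, 0, 0, 0]
    - [93, 9, 0, 0, 0]
    - [93, 9, 0, 0, 0]

```text
t: 11.65
eef_pos: [518.5, -134.6, 162.3]
tcp_rot: [3.141, 0.0, 1.467]
ft_force: [-0.4, 0.3, 0.4]
opening: 0.335
grip_force: 0.0
```

```bash
python3 - <<'E'
from h import *
t=cam("top");shift([518.5,-134.6,28],1.466);print(env.state()["eef_pos"],env.state()["opening"])
cv2.imwrite("pics/c.png",cv2.resize(t["frame"][165:265,360:480,::-1],None,fx=5,fy=5))
E
```

```text
t 11.7 shift [  0.7   0.  134.1] roll deg -0.0 dist 0.7179313755177578
[ 518.40531665 -135.3116604   162.11917502] 0.293055227241557
```

View pics/c.png

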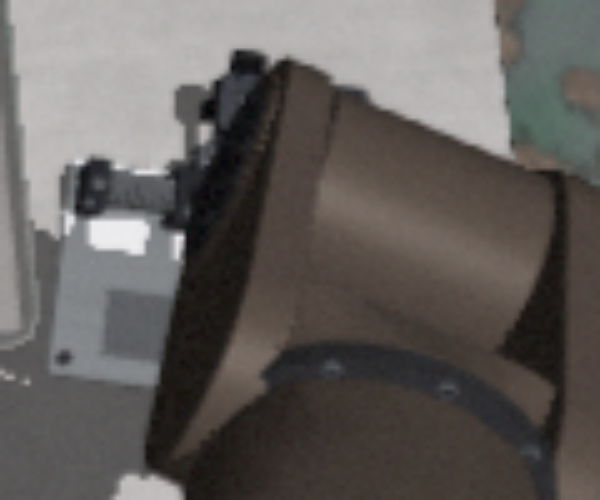

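The arm hides the caliper from the top camera in this pose. I'll descend behind the jaw and find contact by force.

Emit:
arm_command:
  targets:
    - [0, 0, 35, 0, 0]
    - [0, 0, 75, 0, 0]
    - [0, 0, 110, 0, 0]
    - [0, 0, 130, 0, 0]
    - [0, 0, 135, 0, 0]

```text
t: 12.2
eef_pos: [517.3, -135.8, 24.6]
tcp_rot: [-3.138, -0.001, 1.464]
ft_force: [0.3, -0.8, -0.3]
opening: 0.007
grip_force: 0.0
```

Emit:
arm_command:
  targets:
    - [-2, 0, 0, 0, 0]
    - [-4, 0, 0, 0, 0]
    - [-6, 0, 0, 0, 0]
    - [-8, 0, 0, 0, 0]

```text
t: 12.6
eef_pos: [517.9, -143.4, 27.6]
tcp_rot: [3.14, 0.001, 1.465]
ft_force: [-0.1, -0.2, 0.0]
opening: 0.003
grip_force: 0.0
```

Emit:
arm_command:
  targets:
    - [-2, 0, 0, 0, 0]
    - [-4, 0, 0, 0, 0]
    - [-6, 0, 0, 0, 0]
    - [-8, 0, 0, 0, 0]

```text
t: 13.0
eef_pos: [517.0, -150.5, 27.3]
tcp_rot: [3.141, -0.0, 1.465]
ft_force: [1.4, 7.3, 6.6]
opening: 0.007
grip_force: 3.6
```

Emit:
arm_command:
  targets:
    - [-4, 0, 0, 0, 0]
    - [-8, 0, 0, 0, 0]
    - [-12, 0, 0, 0, 0]
    - [-16, 0, 0, 0, 0]
    - [-19, 0, 0, 0, 0]

```text
t: 13.5
eef_pos: [515.0, -169.5, 27.3]
tcp_rot: [3.141, -0.0, 1.465]
ft_force: [1.1, 7.5, 6.6]
opening: 0.004
grip_force: 3.6
```

Emit:
arm_command:
  targets:
    - [-4, 0, 0, 0, 0]
    - [-8, 0, 0, 0, 0]
    - [-11, 0, 0, 0, 0]
    - [-14, 0, 0, 0, 0]
    - [-16, 0, 0, 0, 0]

```text
t: 14.0
eef_pos: [513.1, -185.2, 27.3]
tcp_rot: [3.141, -0.0, 1.465]
ft_force: [0.0, 7.4, 6.0]
opening: 0.002
grip_force: 3.7
```

Emit:
arm_command:
  targets:
    - [0, 0, 0, 0, 0]
    - [0, 0, 0, 0, 0]

```text
t: 14.2
eef_pos: [513.1, -185.5, 27.1]
tcp_rot: [3.141, -0.0, 1.466]
ft_force: [1.0, 4.3, 4.1]
opening: 0.001
grip_force: 2.4
```

```bash
python3 - <<'E'
from h import *
c=cam("side");s=env.state();print(s["eef_pos"],s["ft_force"])
cv2.imwrite("pics/d.png",cv2.resize(c["frame"][90:165,225:325,::-1],None,fx=8,fy=8,interpolation=cv2.INTER_CUBIC))
E
```

```text
[ 513.1409655  -185.49846273   26.99555344] [1.25089924 4.97038499 4.93981786]
```

View pics/d.png

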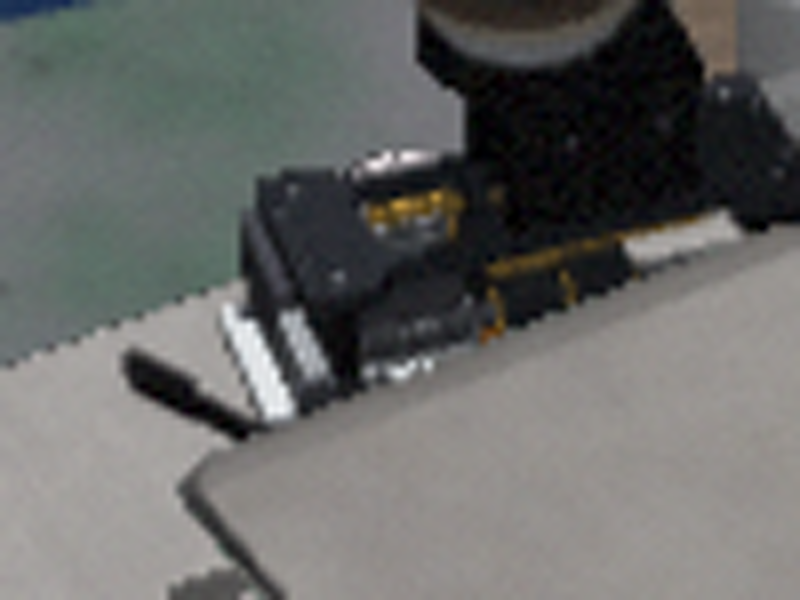

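The gripper covers the dial in the side view, so I'll close on force. The sliding baseline is 7.4 N in y.

Emit:
arm_command:
  targets:
    - [-1.5, 0, 0, 0, 0]
    - [-3, 0, 0, 0, 0]
    - [-4, 0, 0, 0, 0]
    - [-5, 0, 0, 0, 0]

```text
t: 14.65
eef_pos: [512.6, -190.3, 27.0]
tcp_rot: [3.141, -0.0, 1.465]
ft_force: [0.4, 7.0, 6.1]
opening: 0.002
grip_force: 3.7
```

Emit:
arm_command:
  targets:
    - [-1, 0, 0, 0, 0]
    - [-2, 0, 0, 0, 0]

```text
t: 14.85
eef_pos: [512.4, -192.1, 26.9]
tcp_rot: [3.142, -0.001, 1.465]
ft_force: [1.0, 9.6, 7.8]
opening: 0.004
grip_force: 4.6
```

Emit:
arm_command:
  targets:
    - [-1, 0, 0, 0, 0]

```text
t: 14.95
eef_pos: [512.3, -193.0, 27.0]
tcp_rot: [3.141, -0.001, 1.465]
ft_force: [2.5, 10.2, 6.6]
opening: 0.006
grip_force: 5.1
```

Emit:
arm_command:
  targets:
    - [-1, 0, 0, 0, 0]

```text
t: 15.05
eef_pos: [512.2, -193.9, 27.0]
tcp_rot: [3.142, -0.001, 1.465]
ft_force: [1.7, 10.4, 7.0]
opening: 0.006
grip_force: 5.5
```

Force is up about 3 N, so I'll back off, rise and swing aside to read the dial.

Emit:
arm_command:
  targets:
    - [4, 0, 0, 0, 0]
    - [12, 0, 0, 0, 0]
    - [18, 0, 0, 0, 0]
    - [18, 0, -20, 0, 0]
    - [18, 0, -60, 0, 0]

```text
t: 15.55
eef_pos: [512.8, -175.8, 85.1]
tcp_rot: [-3.137, -0.002, 1.466]
ft_force: [0.1, 0.6, 1.1]
opening: 0.005
grip_force: 0.0
```

Emit:
arm_command:
  targets:
    - [0, 0, -45, 0, 0]
    - [0, 0, -90, 0, 0]
    - [0, 0, -135, 0, 0]
    - [0, 0, -180, 0, 0]
    - [0, 0, -225, 0, 0]

```text
t: 16.05
eef_pos: [513.6, -176.2, 313.6]
tcp_rot: [3.142, 0.0, 1.466]
ft_force: [0.6, -0.9, -0.7]
opening: 0.006
grip_force: 0.0
```

Emit:
arm_command:
  targets:
    - [40, 0, -20, 0, 0]
    - [85, 0, -30, 0, 0]
    - [130, 0, -30, 0, 0]
    - [175, 0, -30, 0, 0]
    - [200, 0, -30, 0, 0]

```text
t: 16.55
eef_pos: [534.7, 25.2, 341.7]
tcp_rot: [3.141, -0.0, 1.467]
ft_force: [0.4, 0.1, -0.2]
opening: 0.007
grip_force: 0.0
```

```bash
python3 - <<'E'
from h import *
c=cam("top");print(env.state()["eef_pos"])
cv2.imwrite("pics/e.png",cv2.resize(c["frame"][170:260,370:475,::-1],None,fx=7,fy=6.5,interpolation=cv2.INTER_CUBIC))
E
```

```text
[534.83634923  27.09762377 341.58213288]
```

View pics/e.png

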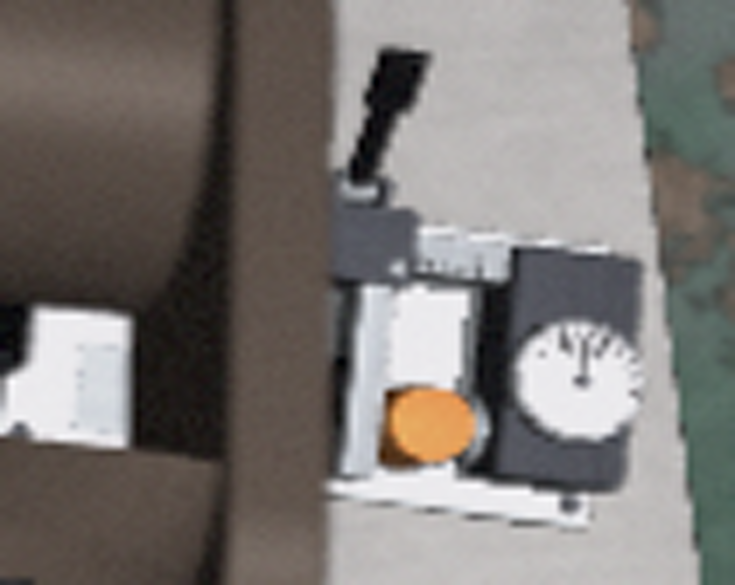

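The needle points straight up at (583,340), midway between the bold marks at (567,345) and (600,345). The sample stands upright at (430,425) between jaw and anvil, and the paddle is at (400,68). Next I'll locate the lever.

```bash
python3 - <<'E'
from h import *
t=cam("top"); np.set_printoptions(precision=1,suppress=True)
O=np.array([536.6,-201.8,0]);ex=np.array([.9945,-.1047,0]);ey=np.array([.1047,.9945,0])
g=lambda x,y,z:onz(t,370+(x+.5)/7-.5,170+(y+.5)/6.5-.5,z)
for n,p in {"paddle":g(400,68,86),"sampletop":g(432,425,57),"carr right":g(415,245,58)}.items(): print(n,p,(p-O)@ex,(p-O)@ey)
shift([647.6,-217.5,330],1.466)
E
```

```text
paddle [ 648.5 -220.5   86. ] 113.25295138184259 -6.842851373430764
sampletop [ 496.  -239.7   57. ] -36.370553678400576 -41.89862113178063
carr right [ 574.9 -233.7   58. ] 41.440867444557576 -27.758515975963427
t 16.65 shift [-229.9  136.8   11.5] roll deg 0.2 dist 267.51625928071
```

Emit:
arm_command:
  targets:
    - [-40, 24, 0, 0, 0]
    - [-80, 48, 0, 0, 0]
    - [-120, 72, 0, 0, 0]
    - [-160, 96, 0, 0, 0]
    - [-195, 117, 0, 0, 0]

```text
t: 17.15
eef_pos: [631.0, -187.1, 341.3]
tcp_rot: [-3.141, 0.0, 1.464]
ft_force: [0.6, 0.9, -0.4]
opening: 0.004
grip_force: 0.0
```

Emit:
arm_command:
  targets:
    - [-36, 21, 20, 0, 0]
    - [-36, 21, 65, 0, 0]
    - [-36, 21, 110, 0, 0]
    - [-36, 21, 155, 0, 0]
    - [-36, 21, 195, 0, 0]

```text
t: 17.65
eef_pos: [646.9, -222.9, 144.2]
tcp_rot: [-3.14, 0.0, 1.465]
ft_force: [-0.2, -0.7, 0.1]
opening: 0.005
grip_force: 0.0
```

Emit:
arm_command:
  targets:
    - [0, 0, 10, 0, 0]
    - [0, 0, 20, 0, 0]
    - [0, 0, 20, 0, 0]

```text
t: 17.95
eef_pos: [648.1, -222.5, 127.0]
tcp_rot: [3.141, 0.0, 1.465]
ft_force: [0.7, -0.2, 0.1]
opening: 0.006
grip_force: 0.0
```

```bash
python3 - <<'E'
from h import *
print(env.state()["ft_force"],env.state()["eef_pos"]);shift([647.5,-219,50],1.466)
E
```

```text
[ 0.71370434 -0.16684446  0.07365245] [ 648.13314991 -222.51583564  127.02911646]
t 17.95 shift [ 3.4 -1.  77. ] roll deg -0.0 dist 3.5723912223021976
```

Emit:
arm_command:
  targets:
    - [3, -1, 8, 0, 0]
    - [3, -1, 16, 0, 0]
    - [3, -1, 24, 0, 0]
    - [3, -1, 30, 0, 0]
    - [3, -1, 36, 0, 0]

```text
t: 18.45
eef_pos: [647.4, -219.1, 90.3]
tcp_rot: [3.141, 0.0, 1.465]
ft_force: [0.3, 0.2, 2.1]
opening: 0.003
grip_force: 0.7
```

Emit:
arm_command:
  targets:
    - [0, 0, 5, 0, 0]
    - [0, 0, 10, 0, 0]
    - [0, 0, 15, 0, 0]
    - [0, 0, 20, 0, 0]
    - [0, 0, 25, 0, 0]

```text
t: 18.95
eef_pos: [647.4, -219.1, 65.4]
tcp_rot: [3.141, 0.0, 1.465]
ft_force: [1.0, 0.1, 2.0]
opening: 0.004
grip_force: 0.9
```

Emit:
arm_command:
  targets:
    - [0, 0, 4, 0, 0]
    - [0, 0, 8, 0, 0]
    - [0, 0, 12, 0, 0]

```text
t: 19.25
eef_pos: [647.4, -219.1, 53.4]
tcp_rot: [3.141, 0.0, 1.465]
ft_force: [2.5, 0.0, 2.3]
opening: 0.007
grip_force: 1.1
```

Emit:
arm_command:
  targets:
    - [0, 0, 1, 0, 0]
    - [0, 0, 2, 0, 0]

```text
t: 19.45
eef_pos: [647.4, -219.1, 51.6]
tcp_rot: [3.141, 0.0, 1.465]
ft_force: [2.5, -0.4, 2.1]
opening: 0.004
grip_force: 1.2
```

Emit:
arm_command:
  targets:
    - [0, 0, 1, 0, 0]
    - [0, 0, 2, 0, 0]

```text
t: 19.65
eef_pos: [647.7, -219.2, 50.5]
tcp_rot: [3.14, 0.0, 1.465]
ft_force: [-1.5, 1.2, 14.2]
opening: 0.009
grip_force: 6.8
```

Emit:
arm_command:
  targets:
    - [0, 0, 0.7, 0, 0]
    - [0, 0, 1.4, 0, 0]

```text
t: 19.85
eef_pos: [647.8, -219.2, 50.2]
tcp_rot: [3.14, 0.001, 1.465]
ft_force: [-3.5, 2.3, 20.4]
opening: 0.003
grip_force: 10.2
```

The 20 N reaction at 50 mm means the lever is on its stop. I'll rise, move over the sample and open the fingers.

Emit:
arm_command:
  targets:
    - [0, 0, -15, 0, 0]
    - [0, 0, -50, 0, 0]
    - [0, 0, -90, 0, 0.7]
    - [0, 0, -110, 0, 0.7]
    - [0, 0, -120, 0, 0.7]

```text
t: 20.35
eef_pos: [647.5, -219.2, 170.7]
tcp_rot: [3.139, 0.001, 1.465]
ft_force: [0.0, 0.1, -0.8]
opening: 0.201
grip_force: 0.0
```

Emit:
arm_command:
  targets:
    - [-9, -37, 0, 0, 0.7]
    - [-19, -78, 0, 0, 0.7]
    - [-30, -120, 0, 0, 0.7]
    - [-36, -148, 0, 0, 0.7]
    - [-36, -148, 0, 0, 0.7]

```text
t: 20.85
eef_pos: [492.9, -239.1, 167.8]
tcp_rot: [-3.139, -0.001, 1.464]
ft_force: [0.3, 0.2, 0.4]
opening: 0.617
grip_force: 0.0
```

```bash
python3 - <<'E'
from h import *
print(env.state()["opening"],env.state()["eef_pos"]);shift([496,-239.7,24],1.466)
E
```

```text
0.6169584762135732 [ 492.93281842 -239.08218994  167.79581138]
t 20.85 shift [ -0.3   3.1 143.8] roll deg -0.1 dist 3.1287844496913033
```

Emit:
arm_command:
  targets:
    - [0, 0, 25, 0, 0.7]
    - [0, 0, 50, 0, 0.7]
    - [0, 0, 75, 0, 0.7]
    - [0, 0, 80, 0, 0.7]
    - [0, 0, 80, 0, 0.7]

```text
t: 21.35
eef_pos: [496.3, -239.0, 87.4]
tcp_rot: [-3.14, -0.001, 1.466]
ft_force: [-0.4, -0.6, 0.4]
opening: 0.699
grip_force: 0.0
```

```bash
python3 - <<'E'
from h import *
print(env.state()["opening"],env.state()["eef_pos"]);shift([496,-239.7,24],1.466)
E
```

```text
0.6992937974853655 [ 496.28392228 -238.97925003   87.42134873]
t 21.35 shift [-0.7 -0.2 63.4] roll deg -0.0 dist 0.7746562998253427
```

Emit:
arm_command:
  targets:
    - [0, 0, 20, 0, 0.7]
    - [0, 0, 40, 0, 0.7]
    - [0, 0, 56, 0, 0.7]
    - [0, 0, 63, 0, 0.7]
    - [0, 0, 63, 0, 0.7]

```text
t: 21.85
eef_pos: [496.5, -239.3, 25.4]
tcp_rot: [-3.141, -0.0, 1.466]
ft_force: [-0.4, -0.3, 0.6]
opening: 0.696
grip_force: 0.0
```

Emit:
arm_command:
  targets:
    - [0, 0, 0, 0, 0.3]
    - [0, 0, 0, 0, 0.3]
    - [0, 0, 0, 0, 0.3]
    - [0, 0, 0, 0, 0.3]
    - [0, 0, 0, 0, 0.3]

```text
t: 22.35
eef_pos: [496.9, -239.5, 25.8]
tcp_rot: [3.14, 0.001, 1.465]
ft_force: [1.9, 0.4, 4.0]
opening: 0.395
grip_force: 30.0
```

Emit:
arm_command:
  targets:
    - [0, 0, 0, 0, 0.3]
    - [0, 0, 0, 0, 0.3]

```text
t: 22.55
eef_pos: [496.9, -239.5, 25.8]
tcp_rot: [3.14, 0.001, 1.465]
ft_force: [1.6, 0.8, 5.0]
opening: 0.394
grip_force: 30.0
```

Emit:
arm_command:
  targets:
    - [0, 0, -5, 0, 0.3]
    - [0, 0, -15, 0, 0.3]
    - [0, 0, -30, 0, 0.3]
    - [0, 0, -50, 0, 0.3]
    - [0, 0, -80, 0, 0.3]

```text
t: 23.05
eef_pos: [495.4, -238.8, 105.6]
tcp_rot: [-3.139, -0.001, 1.465]
ft_force: [0.5, -0.2, -0.5]
opening: 0.396
grip_force: 30.0
```

Emit:
arm_command:
  targets:
    - [0, 0, -40, 0, 0.3]
    - [0, 0, -85, 0, 0.3]
    - [0, 0, -130, 0, 0.3]
    - [0, 0, -175, 0, 0.3]
    - [0, 0, -215, 0, 0.3]

```text
t: 23.55
eef_pos: [495.5, -238.7, 323.5]
tcp_rot: [3.141, 0.0, 1.465]
ft_force: [0.5, -0.7, -0.3]
opening: 0.392
grip_force: 30.0
```

Emit:
arm_command:
  targets:
    - [35, -5, -10, 0, 0.3]
    - [75, -9, -15, 0, 0.3]
    - [115, -14, -15, 0, 0.3]
    - [160, -19, -15, 0, 0.3]
    - [200, -24, -15, 0, 0.3]

```text
t: 24.05
eef_pos: [492.3, -35.8, 336.0]
tcp_rot: [-3.141, -0.0, 1.465]
ft_force: [1.3, 0.2, -0.0]
opening: 0.399
grip_force: 30.0
```

Emit:
arm_command:
  targets:
    - [45, -5, 0, 0, 0.3]
    - [90, -11, 0, 0, 0.3]
    - [135, -16, 0, 0, 0.3]
    - [175, -21, 0, 0, 0.3]
    - [200, -24, 0, 0, 0.3]

```text
t: 24.55
eef_pos: [489.3, 166.0, 335.9]
tcp_rot: [-3.141, -0.0, 1.467]
ft_force: [0.5, -0.6, -0.9]
opening: 0.393
grip_force: 30.0
```

Emit:
arm_command:
  targets:
    - [45, -5, 0, 0, 0.3]
    - [90, -11, 0, 0, 0.3]
    - [135, -16, 0, 0, 0.3]
    - [175, -21, 0, 0, 0.3]
    - [205, -24, 0, 0, 0.3]

```text
t: 25.05
eef_pos: [487.1, 372.0, 335.7]
tcp_rot: [-3.141, 0.0, 1.467]
ft_force: [-0.6, -0.1, -0.6]
opening: 0.393
grip_force: 30.0
```

```bash
python3 - <<'E'
from h import *
print(env.state()["opening"],env.state()["eef_pos"]);shift([486,369,17],1.466)
c=cam("top");s=cam("side")
a=cv2.resize(c["frame"][170:260,370:475,::-1],(735,585),interpolation=cv2.INTER_CUBIC)
cv2.imwrite("pics/f.png",a)
h=cv2.cvtColor(s["frame"],cv2.COLOR_RGB2HSV);m=cv2.inRange(h,(5,150,60),(20,255,255))
n,l,st,ce=cv2.connectedComponentsWithStats(m)
print([(st[i],ce[i]) for i in range(1,n) if st[i,4]>80 and 330<ce[i][0]<500])
E
```

```text
0.3933503844030753 [487.05358799 372.00719563 335.71499486]
t 25.05 shift [ -3.1  -0.7 318.7] roll deg 0.0 dist 3.186420128258634
[(array([347, 109,  10,  15, 129], dtype=int32), array([351.75968992, 115.96899225])), (array([349, 122,  17,  21, 193], dtype=int32), array([357.42487047, 131.87564767])), (array([422, 182,  24,  29, 424], dtype=int32), array([435.83726415, 196.42688679])), (array([377, 264,  26,  21, 276], dtype=int32), array([389.69565217, 273.89130435])), (array([408, 306,  28,  23, 329], dtype=int32), array([421.65349544, 316.58662614]))]
```

View pics/f.png

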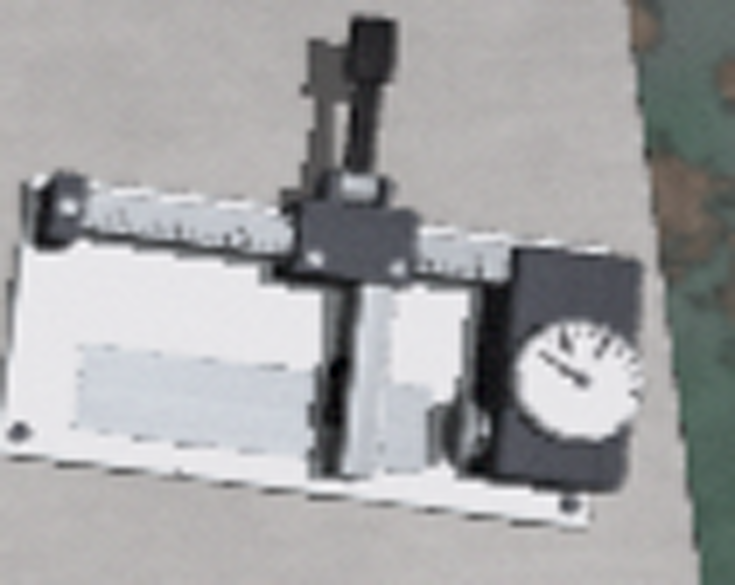

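The lever is down with its paddle at (372,50), the needle is back at rest and the jaw has not moved. Now I'll place the sample back in the tray.

Emit:
arm_command:
  targets:
    - [-3, -1, 40, 0, 0.3]
    - [-3, -1, 85, 0, 0.3]
    - [-3, -1, 130, 0, 0.3]
    - [-3, -1, 175, 0, 0.3]
    - [-3, -1, 215, 0, 0.3]

```text
t: 25.65
eef_pos: [486.4, 365.9, 119.1]
tcp_rot: [-3.141, 0.001, 1.465]
ft_force: [0.8, 0.8, 0.6]
opening: 0.396
grip_force: 30.0
```

Emit:
arm_command:
  targets:
    - [0, 0, 30, 0, 0.3]
    - [0, 0, 60, 0, 0.3]
    - [0, 0, 80, 0, 0.3]
    - [0, 0, 90, 0, 0.3]
    - [0, 0, 96, 0, 0.3]

```text
t: 26.15
eef_pos: [487.0, 366.5, 24.1]
tcp_rot: [-3.141, 0.001, 1.465]
ft_force: [0.6, 1.0, 0.6]
opening: 0.394
grip_force: 30.0
```

Emit:
arm_command:
  targets:
    - [0, 0, 0, 0, 0.3]
    - [0, 0, 0, 0, 0.3]

```text
t: 26.35
eef_pos: [487.4, 367.2, 25.2]
tcp_rot: [3.141, -0.001, 1.465]
ft_force: [-0.3, 0.4, -0.2]
opening: 0.394
grip_force: 30.0
```

```bash
python3 - <<'E'
from h import *
s=env.state();print(s["eef_pos"],s["ft_force"]);shift([486,369,17],1.466)
E
```

```text
[487.42035903 367.1606423   25.23219301] [-0.33845268  0.42950795 -0.1755674 ]
t 26.35 shift [ 1.7 -1.6  8.2] roll deg -0.0 dist 2.323931266467211
```

Emit:
arm_command:
  targets:
    - [0, 0, 2, 0, 0.3]
    - [0, 0, 4, 0, 0.3]
    - [0, 0, 5, 0, 0.3]
    - [0, 0, 6, 0, 0.3]

```text
t: 26.75
eef_pos: [487.0, 367.1, 18.2]
tcp_rot: [3.141, -0.0, 1.465]
ft_force: [0.4, -0.3, 0.0]
opening: 0.391
grip_force: 30.0
```

Emit:
arm_command:
  targets:
    - [0, 0, 1, 0, 0.3]
    - [0, 0, 1, 0, 0.3]

```text
t: 26.95
eef_pos: [487.0, 367.1, 17.8]
tcp_rot: [3.141, -0.0, 1.466]
ft_force: [-1.6, -0.9, 7.2]
opening: 0.393
grip_force: 30.0
```

Emit:
arm_command:
  targets:
    - [0, 0, 0.7, 0, 0.3]
    - [0, 0, 0.7, 0, 0.3]

```text
t: 27.15
eef_pos: [487.0, 367.1, 17.7]
tcp_rot: [3.141, -0.0, 1.466]
ft_force: [-4.0, -2.7, 13.4]
opening: 0.391
grip_force: 30.0
```

Contact with the tray floor came at the expected height. I'll back off slightly, release and retreat.

Emit:
arm_command:
  targets:
    - [0, 0, -1, 0, 0.3]
    - [0, 0, -1, 0, 0.6]
    - [0, 0, -1, 0, 0.8]
    - [0, 0, -1, 0, 0.8]
    - [0, 0, -1, 0, 0.8]

```text
t: 27.65
eef_pos: [487.0, 367.0, 17.3]
tcp_rot: [-3.141, 0.0, 1.465]
ft_force: [-1.1, -0.4, 0.4]
opening: 0.672
grip_force: 0.0
```

Emit:
arm_command:
  targets:
    - [0, 0, -1, 0, 0.8]
    - [0, 0, -20, 0, 0.8]
    - [0, 0, -60, 0, 0.8]
    - [0, 0, -105, 0, 0.8]
    - [0, 0, -150, 0, 0.8]

```text
t: 28.15
eef_pos: [486.7, 366.9, 169.0]
tcp_rot: [-3.141, 0.0, 1.465]
ft_force: [0.8, 0.8, -0.2]
opening: 0.801
grip_force: 0.0
```

Emit:
arm_command:
  targets:
    - [0, 0, -45, 0, 0.8]
    - [0, 0, -90, 0, 0.8]
    - [0, 0, -130, 0, 0.8]
    - [0, 0, -130, 0, 0.8]
    - [0, 0, -130, 0, 0.8]

```text
t: 28.65
eef_pos: [486.9, 367.0, 298.0]
tcp_rot: [3.14, -0.001, 1.465]
ft_force: [0.4, -0.4, -1.2]
opening: 0.797
grip_force: 0.0
```

```bash
python3 - <<'E'
from h import *
s=cam("side");t=cam("top");print(env.state()["t"],env.state()["eef_pos"],env.state()["opening"])
a=cv2.resize(s["frame"][230:370,330:480,::-1],(450,420));b=cv2.resize(t["frame"][170:260,370:475,::-1],(350,420))
cv2.imwrite("pics/z.png",np.hstack([a,b]))
E
```

```text
28.75 [486.61213459 366.83231035 296.20238464] 0.7972355560956217
```

View pics/z.png

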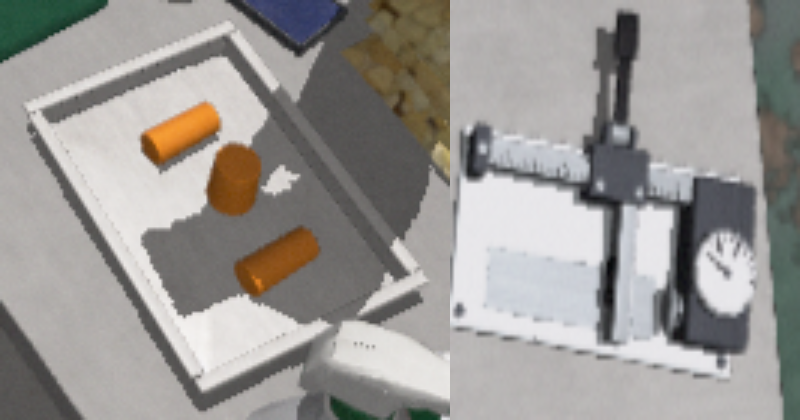

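The sample stands upright in the tray at (235,180) between the two untouched long pieces. The jaw is set, the lever is down and the needle is at rest.

```bash
python3 -c "from cell import env;print(env.job_done())"
```

```text
the job is handed in; nothing more can be done
None
```

I set the caliper on the sample, locked the lever and stood the sample back in the tray; the last pictures show the needle back at rest and the long pieces where they were, and I handed the job in at about 29 s without seeing the verdict.

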